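# Advance the mill's star wheel through its slot

## Task

Take the blue-handled adjusting key from its rest, reach with its blade through the slot on top of the grey mill and work the star wheel round to the left, a tooth at a time, until the orange pointer in the window stands level with the red rider, without running past it. Work gently, never forcing the key against the wheel or the housing, then stand the key back in its rest, fully home, and leave the other things alone.

Things in the scene. Friction and masses are not known exactly. Their poses are not given: they have to be found in the camera images.
- mill: Grey bench mill, fixed, 180 (x) x 220 (y) x 90 mm high; origin at the centre of its underside. Its x points from its front (window side, nearer the robot) to its back, y to its left. On its flat aluminium cover: the slot, a glazed pointer window, at (45, -68) mm a steel hopper 40 mm high and 68 mm across, at (50, 68) mm a black knob 20 mm high.
- slot_mouth (a point): Centre of the slot at the cover's top face, 90 mm over the worktop, straight above the star wheel's axle; axes as the mill's. The slot, between two yellow stripes, measures 18 mm in x and 26 mm in y through the 4 mm cover. Pushing the wheel's upper teeth through it to +y (the mill's left) advances the wheel.
- wheel_centre (a point): Centre of the brass star wheel, 42 mm below slot_mouth; its axle lies along the mill's x. 10 mm thick, 12 blunt teeth 30 degrees apart, 7 mm wide; tip radius 32 mm (crests pass 10 mm below the cover's top face), root radius 19 mm. How the teeth stand at the start is not known. No spring or click: about 0.12 Nm of friction (4 to 5 N at a tooth) holds it where it is left.
- pointer_tip (a point): Middle of the orange pointer (3 mm wide) under the window glass, 4 mm below the cover's top face; axes as the mill's. It cannot be touched. Geared to the wheel: it moves 7 mm to +y of the mill for each tooth the wheel advances (13.37 mm per rad), and back when the wheel turns back.
- rider_mark (a point): Middle of the red T-shaped rider (3 mm wide leg, 3 mm high) on the cover at the front edge of the window; axes as the mill's. The rider is fixed and shows where along y the pointer must come to stand: at the start 16 to 27 mm to the +y side of the pointer.
- rest: Wooden key rest on a black rubber foot, 64 x 64 mm block, 58 mm high, fixed; origin at the centre of its underside. An upright hole, 16 mm along its x and 9 mm along its y with chamfered mouth, runs down its middle to 6 mm above the worktop.
- rest_hole (a point): Centre of the hole's mouth on top of the rest, 58 mm over the worktop; axes as the rest's.
- key_grip (a point): Centre of the blue handle of the adjusting key: 16 x 16 mm square, 52 mm tall, from 56 to 108 mm above the blade's tip; this point is 82 mm above the tip. z points up along the key from blade to handle, x is the blade's width. The key stands in the rest with its blade down and its axes along the rest's, up to about 4 mm of play. About 0.09 kg.
- key_tip (a point): Tip of the key's flat steel blade, 12 mm wide in its x, 5 mm thick in its y, 52 mm long below a 24 x 22 x 4 mm dark collar, which rests on the rest's top face when the key is home (tip then 6 mm above the worktop). Axes as the key's.
- beaker: Small clear glass, 48 mm across, 60 mm high, loose, to be left alone; origin at the centre of its underside.
- sauce_cup_1: Lidded white sauce cup, 73 mm across, 49 mm high, loose, to be left alone; origin at the centre of its underside.
- bottle_snack: Bottle with an orange cap, 58 mm across, 182 mm high, loose, to be left alone; origin at the centre of its underside.
- lid_green: Green lid, 92 mm across, 18 mm high, loose, to be left alone; origin at the centre of its underside.
There are look-alikes about, which are no part of the job. Of the things that look like the part that bears key_grip, the middle-sized one is meant.

How it is judged:
By the outcome, as a careful person would: the job done as asked, in the order asked, and still so for the second after the job is handed in, with the robot touching nothing.
It also fails if it takes over 72 s, if anything falls off the work surface, if the arm or the gripper's body presses on something with over 40 N, if the wrist force passes 120 N, or if a joint passes its speed limit or range.

## Robot

A 7-joint arm with a two-finger parallel gripper is mounted at the origin on a cart in front of the work surface, level with it; the furniture and walls round the work are solid. World frame = base frame: x ahead of the robot, y to its left, z up, the work surface at z = 0. Lengths are in m, angles in rad, forces in N, time in s.
With the tool pointing down it reaches from about 0.425 to 0.8 m from the base axis. Payload 8.3 kg.
Tool frame: the origin (TCP) lies midway between the tips of the shut fingers; the grasp point (between the pads) lies 19 mm behind it (env.hold_point_z is the distance from the TCP to the grasp point, in m); z points along the fingers, y is the line along which they close (so a half turn about z gives the same grasp; the last joint's range is limited). The gripper opens to 85 mm and grips with 20 to 120 N. Pads are 22 mm wide; open, the fingers measure 114 mm over their backs; the gripper's body (76 mm by 85 mm) begins 54 mm behind the grasp point. The pads swing forward as they close: fully open they stand 13 mm farther back than shut.
Start: joints at [1.055, 0.383, 0.016, 1.37, -0.006, 1.388, -0.046], TCP at [0.273, -0.562, 0.231] pointing down, gripper open.
Joint ranges: [-2.95, 2.95], [-0.25, 2.06], [-1.52, 1.56], [0.18, 2.33], [-1.44, 4.58], [0.02, 2.06], [-3.01, 3.01]. Speed limits (rad/s): [2.39, 2.39, 3.01, 3.01, 3.14, 3.14, 3.14].

## Interface

Orientations are given as a unit quaternion [x, y, z, w].
In Python, from plant import env gives the robot as it stands. The module is installed in compiled form; this text tells all that it offers.
- The arm moves only by the tool apply_moves, never from a script. Its argument "commands" is a list of rows, each a list of 6 numbers: the shift along the tool's x, y, z scaled (see below), then the turn, a rotation vector about the tool's x, y, z scaled (see below). In form: [[dx, dy, dz, rx, ry, rz], ...]. A call has 1 to 5 rows; each row shifts and turns the commanded pose from where the row before left it, along the tool's axes as they then stand; what a row does not reach is not made up. The controller multiplies each number of a shift by 0.2 m and each number of a turn by 2 rad. A row lasts 1/12 s, in which the tool goes at most 41.7 mm and 7.16 degrees, less where a joint would pass 70% of its speed; a pose out of reach is approached as far as the arm can. A call with a number of a shift or a turn outside -1 to 1 is refused whole. A call with a gripper value outside its range is refused whole. "fingers" is the opening, from -1 (shut) to 1 (fully open), so that 0 is half open, set as the call begins (left out, the last holds). The fingers move at their own pace and stop on an object; "squeeze" is the grip in N (left out, the last holds). Time passes only in rows, so rows that do not move let the fingers close. It gives the time, the measured TCP pose, the force, the opening and the grip force at its end, in the units of the state.
- env.get_obs(): the state, without advancing time (a new reading comes with each control period).
- env.get_image(name): name is "scene" or "side" or "wrist"; returns the picture (384x512x3 uint8, red, green, blue); there is no depth.
- env.camera_info(name): a dict with "intrinsics" (3x3 intrinsics, pixels), "dist" ([k1, k2, p1, p2, k3] as OpenCV has them; the pictures are not rectified), "rvec" (rotation vector, rad) and "tvec" (3), from world to camera coordinates, as OpenCV has them. Camera axes: x right, y down, z forward; pixel columns grow to the right and rows downward; lengths in m; the calibration is good to about 2 mm. A picture is of the moment at which its call begins: read the wrist's pose just before it. camera_info takes no time and is no camera call; for the wrist camera it gives the pose at the moment of the call.
- env.finish_job(): hands the job in; it is judged then, once.
Trained networks look in the newest picture that a camera, given by its name, has taken for a name from the list of things; names that differ only in an ending like _2 or _b are one class to them, and where a whole thing is asked for, a point or a joint stands for the part that bears it (a point fixed in the world has none). Each returns a list of dicts, best first, with "p" (0 to 1); they miss things now and then, are a little off and sometimes report something else, mostly with a low value. They report only what shows in the picture. A call takes as long as a camera call. They do not tell look-alikes from the thing itself.
- env.look_for(target, camera): "at" ([x, y, z] in m, in world coordinates, good to about 4 mm: the middle of the surface that is visible of it).
- env.tip_of(target, camera): "at" ([x, y, z] in m, in world coordinates, good to about 4 mm: a listed point, or the origin of a listed thing).
The state is a dict: "t": time; "joint_positions": joint angles; "joint_velocities": joint speeds; "joint_torque": joint torques, N m; "eef_pos": TCP position; "eef_rot": TCP orientation; "force": force on the tool from outside, world axes, zero at the start; "moment": the same for the moment, N m; "width": finger opening in m; "grasp_force": force on a finger pad.
Only numpy, scipy, OpenCV 4.12 (cv2) and the standard library are available. Lean on these libraries where they do the work, as an engineer would, in place of code of your own. Each camera call takes 0.05 s, during which the arm holds its last target. There are 200 camera calls.

## Working session

There is one attempt and no reset: what is moved stays moved. The work goes in short steps, Python scripts to look and compute and a tool call to move; the robot and the scene stay as the last step left them, time stands still between calls to the robot, and variables do not carry over. Pictures are saved under pics/ and viewed, at most 11 in all, crops included, and the job is handed in when it is done.

Besides the shell and the picture viewer there is one more tool, called after ">>>" as name(argument=value, ...) on one line, values as JSON. apply_moves: Moves the arm, as the interface text tells. Shifts and turns lie within -1 to 1; 1 stands for 0.2 m of shift or 2 rad of turn. Its arguments: {"type":"object","properties":{"commands":{"type":"array"},"fingers":{"type":"number"},"squeeze":{"type":"number"}},"required":["commands"]}

```bash
mkdir -p pics; python3 - <<'E'
from plant import env
import cv2,numpy as np
ims=[]
for c in("scene","side"):
    im=env.get_image(c); ims.append(im); cv2.imwrite(f"pics/{c}0.png",cv2.cvtColor(im,cv2.COLOR_RGB2BGR))
    for n in("key_grip","slot_mouth","rest_hole","pointer_tip","rider_mark","mill","rest","beaker","sauce_cup_1","bottle_snack","lid_green"):
        for d in env.tip_of(n,c)[:4]: print(c,n,np.round(d["at"],3),round(d["p"],2))
cv2.imwrite("pics/both0.png",cv2.resize(cv2.cvtColor(np.vstack(ims),cv2.COLOR_RGB2BGR),None,fx=.78,fy=.78))
o=env.get_obs();print({k:np.round(v,3) for k,v in o.items()})
E
```

```text
scene key_grip [ 0.423 -0.268  0.112] 0.8
scene key_grip [ 0.48  -0.146  0.06 ] 0.65
scene key_grip [ 0.527 -0.252  0.085] 0.55
scene key_grip [ 0.708 -0.06  -0.001] 0.34
scene slot_mouth [0.52  0.092 0.09 ] 0.59
scene rest_hole [ 0.524 -0.248  0.058] 0.77
scene pointer_tip [ 0.525 -0.247  0.089] 0.35
scene rider_mark [0.355 0.301 0.002] 0.71
scene mill [ 0.53  -0.252  0.06 ] 0.7
scene mill [ 0.524  0.095 -0.002] 0.67
scene rest [ 0.53  -0.247 -0.002] 0.87
scene beaker [ 0.706 -0.059 -0.002] 0.49
scene sauce_cup_1 [0.357 0.303 0.   ] 0.84
scene sauce_cup_1 [ 0.642 -0.259 -0.002] 0.26
scene bottle_snack [0.498 0.352 0.001] 0.63
scene lid_green [ 0.641 -0.26  -0.002] 0.6
side key_grip [ 0.529 -0.248  0.085] 0.57
side rest_hole [ 0.525 -0.251  0.06 ] 0.69
side rest [ 0.531 -0.247  0.001] 0.71
side sauce_cup_1 [ 0.351  0.3   -0.001] 0.45
{'t': np.float64(1.2), 'joint_positions': array([ 1.055,  0.383,  0.016,  1.37 , -0.006,  1.388, -0.046]), 'joint_velocities': array([-0.001, -0.   , -0.002,  0.002, -0.   , -0.001,  0.   ]), 'joint_torque': array([-1.0000e-03, -6.2735e+01,  8.4200e-01, -3.7208e+01,  1.6000e-02,
        3.0000e-03, -0.0000e+00]), 'eef_pos': array([ 0.273, -0.562,  0.231]), 'eef_rot': array([ 0.974,  0.225,  0.   , -0.   ]), 'force': array([ 0.457, -0.157,  0.097]), 'moment': array([-0.007, -0.006,  0.007]), 'grasp_force': np.float64(0.0), 'width': np.float64(0.085)}
```

View pics/scene0.png

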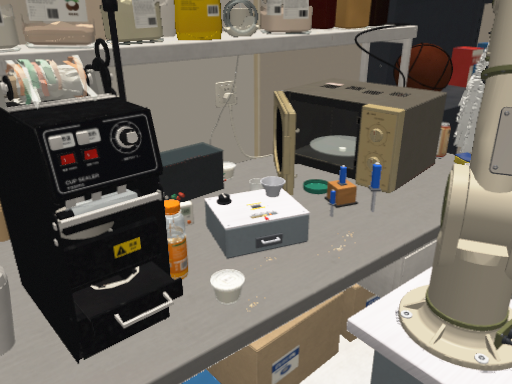

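View pics/side0.png

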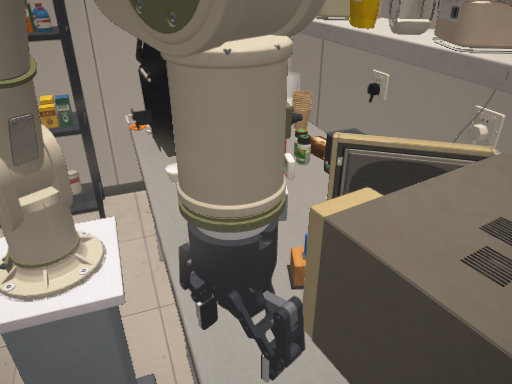

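The scene picture shows three blue-handled keys: a large one at (376,180), a small one at (333,198), and a middle-sized one standing in the orange rest at (343,173). The one in the rest fits the description. The mill is at (256,220), with its slot and window at about (262,212). In the side view only the rest shows, at (300,265). I'll confirm the key in an enlarged crop.

```bash
cat > h.py <<'E'
from plant import env
import cv2,numpy as np
from scipy.spatial.transform import Rotation as R
def yaw_of(Rm): return np.arctan2(Rm[1,0],Rm[0,0])
def plan(p,yaw,pos=None,rot=None):
    "tool-axis shift and z-turn (command units) to bring TCP to p, tool-x yaw, pointing down"
    o=env.get_obs(); Rm=R.from_quat(o["eef_rot"] if rot is None else rot)
    d=Rm.inv().apply(np.array(p)-(o["eef_pos"] if pos is None else pos))/.2
    T=R.from_euler("xz",[np.pi,0]); T=R.from_euler("z",yaw)*R.from_euler("x",np.pi)
    r=(Rm.inv()*T).as_rotvec()/2
    print("shift",np.round(d,4),"turn",np.round(r,4),"min rows",np.linalg.norm(d)/.2085,np.linalg.norm(r)/.0625)
def cam(c):
    i=env.camera_info(c); Rm=cv2.Rodrigues(np.array(i["rvec"],float))[0]; return np.array(i["intrinsics"],float),np.array(i["dist"],float),Rm,np.array(i["tvec"],float).ravel()
def ray(c,uv,z,C=None):
    K,D,Rm,t=C or cam(c)
    n=cv2.undistortPoints(np.array(uv,float).reshape(-1,1,2),K,D).reshape(-1,2)
    v=np.c_[n,np.ones(len(n))]@Rm; o=-Rm.T@t
    return o+v*((z-o[2])/v[:,2])[:,None]
def proj(c,P):
    K,D,Rm,t=cam(c); return cv2.projectPoints(np.array(P,float).reshape(-1,1,3),Rm,t,K,D)[0].reshape(-1,2)
def save(im,name,box=None,f=1):
    if box: im=im[box[1]:box[3],box[0]:box[2]]
    cv2.imwrite(f"pics/{name}.png",cv2.cvtColor(cv2.resize(im,None,fx=f,fy=f,interpolation=cv2.INTER_CUBIC),cv2.COLOR_RGB2BGR))
E
python3 - <<'E'
from h import *
im=cv2.cvtColor(cv2.imread("pics/scene0.png"),cv2.COLOR_BGR2RGB); save(im,"crop0",(195,150,395,260),4)
o=env.get_obs();K,D,Rm,t=cam("wrist");T=R.from_quat(o["eef_rot"]).as_matrix()
print(K,D,"\ncam in tool",T.T@(-Rm.T@t-o["eef_pos"]),"\naxis",T.T@Rm.T)
plan([.45,-.2,.36],.0)
E
```

```text
[[317.00915857   0.         258.41147745]
 [  0.         317.00915857 190.98468321]
 [  0.           0.           1.        ]] [-0.02591874  0.          0.          0.          0.        ] 
cam in tool [ 0.07800372 -0.0003126  -0.14356266] 
axis [[-1.54511626e-04 -9.51976059e-01 -3.06172434e-01]
 [ 9.99999978e-01 -1.03254527e-04 -1.83608248e-04]
 [ 1.43176967e-04 -3.06172455e-01  9.51976054e-01]]
shift [ 1.5857 -1.2413 -0.6435] turn [-0.     -0.      0.2264] min rows 10.139437694207652 3.6230063094717626
```

View pics/crop0.png

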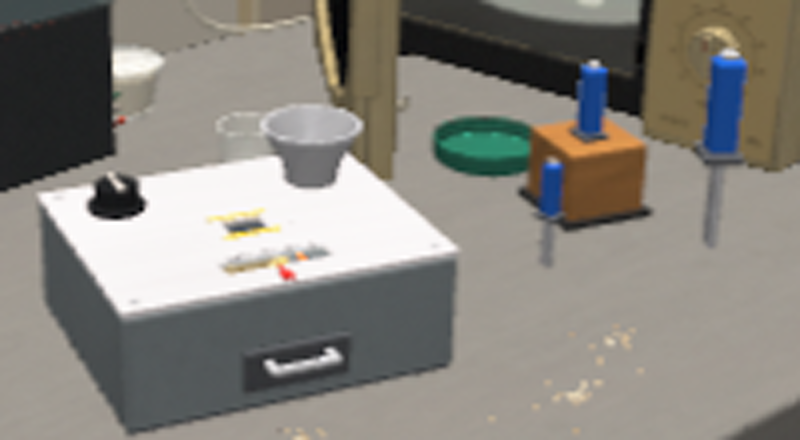

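The crop confirms it. The middle-sized key stands in the orange rest (crop (592,100)). The small one (550,190) and the large one (723,110) stand apart from it. I'll move there for a close view from the wrist camera.

>>> apply_moves(commands=[[0.144, -0.113, -0.0585, 0, 0, 0], [0.144, -0.113, -0.0585, 0, 0, 0], [0.144, -0.113, -0.0585, 0, 0, 0], [0.144, -0.113, -0.0585, 0, 0, 0], [0.144, -0.113, -0.0585, 0, 0, 0]])

```text
t: 1.62
eef_pos: [0.3539, -0.3957, 0.2905]
eef_rot: [0.974, 0.224, 0.0, 0.0]
force: [1.1, -0.4, 0.5]
width: 0.0856
grasp_force: 0.0
```

>>> apply_moves(commands=[[0.144, -0.113, -0.0585, 0, 0, 0], [0.144, -0.113, -0.0585, 0, 0, 0], [0.144, -0.113, -0.0585, 0, 0, 0], [0.144, -0.113, -0.0585, 0, 0, 0], [0.144, -0.113, -0.0585, 0, 0, 0]])

```text
t: 2.03
eef_pos: [0.4339, -0.231, 0.3492]
eef_rot: [0.974, 0.224, 0.0, 0.0]
force: [0.8, -0.2, -0.4]
width: 0.0854
grasp_force: 0.0
```

>>> apply_moves(commands=[[0.144, -0.113, -0.0585, 0, 0, 0.0], [0, 0, 0, 0, 0, 0.056], [0, 0, 0, 0, 0, 0.057], [0, 0, 0, 0, 0, 0.056], [0, 0, 0, 0, 0, 0.057]])

```text
t: 2.45
eef_pos: [0.4497, -0.1996, 0.3602]
eef_rot: [1.0, -0.002, 0.0, 0.0]
force: [0.2, 0.1, 0.9]
width: 0.0855
grasp_force: 0.0
```

```bash
python3 - <<'E'
from h import *
o=env.get_obs();print(o["t"],o["eef_pos"],R.from_quat(o["eef_rot"]).as_euler("xyz"))
im=env.get_image("wrist");save(im,"w1",f=1.5)
for n in("key_grip","slot_mouth","rest_hole","pointer_tip","rider_mark","mill","rest"):
  for d in env.tip_of(n,"wrist")[:4]: print(n,np.round(d["at"],3),round(d["p"],2),proj("wrist",d["at"])*1.5)
E
```

```text
2.45 [ 0.44965415 -0.1996033   0.36021971] [ 3.14134217e+00 -3.46478258e-04 -4.07686147e-03]
key_grip [ 0.528 -0.25   0.085] 0.8 [[447.36721183 133.16032835]]
key_grip [ 0.474 -0.148  0.062] 0.75 [[331.73905533 195.08675831]]
key_grip [ 0.423 -0.266  0.112] 0.72 [[466.17062377 262.50181315]]
slot_mouth [0.521 0.091 0.09 ] 0.82 [[ 44.5715724  142.99840202]]
rest_hole [ 0.531 -0.249  0.055] 0.75 [[442.99356174 130.02800541]]
pointer_tip [0.521 0.092 0.091] 0.64 [[ 43.05631677 142.31582305]]
rider_mark [ 0.529 -0.251  0.055] 0.56 [[444.58782891 131.926805  ]]
rider_mark [0.452 0.121 0.093] 0.4 [[ 25.25829188 223.55069593]]
mill [0.528 0.09  0.001] 0.65 [[102.85288836 133.86971936]]
rest [ 0.531 -0.245  0.001] 0.61 [[433.24996357 130.78633757]]
```

View pics/w1.png

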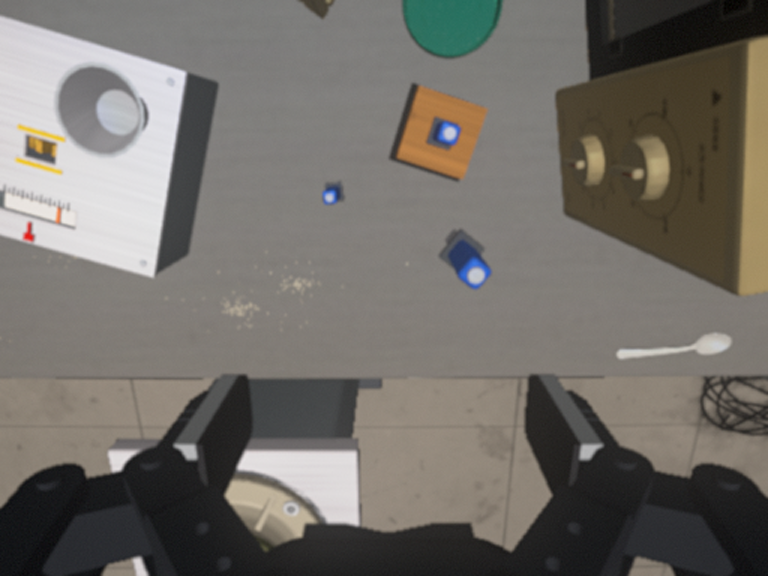

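The wrist view shows the rest with the key at (447,133), corners about (417,85), (487,107), (463,180), (398,159). The small key is at (331,195), the large one at (470,270). On the mill I see the slot at (41,150), the orange pointer at (59,215), and the red rider at (29,235).

```bash
python3 - <<'E'
from h import *
q=ray("wrist",np.array([(417,85),(487,107),(463,180),(398,159)])/1.5,.058);print(q,q.mean(0))
for i in range(4): d=q[(i+1)%4]-q[i]; print(np.linalg.norm(d),np.degrees(np.arctan2(d[1],d[0])))
m=ray("wrist",np.array([(187,73),(155,277),(0,237)])/1.5,.09);print(m)
for i in range(2): d=m[i]-m[i+1]; print(np.degrees(np.arctan2(d[1],d[0])))
print("handle top",ray("wrist",np.array([(449,133)])/1.5,.114))
E
```

```text
[[ 0.56827373 -0.22493842  0.058     ]
 [ 0.55052178 -0.28703138  0.058     ]
 [ 0.48715772 -0.26892184  0.058     ]
 [ 0.50567402 -0.2089606   0.058     ]] [ 0.52790681 -0.24746306  0.058     ]
0.06458069810592998 -105.95486958294963
0.06590113960450757 164.0499871639439
0.06275510531486585 72.83907453043747
0.06460661609916386 -14.31835364744474
[[ 0.57460134 -0.03776485  0.09      ]
 [ 0.4029138   0.01274849  0.09      ]
 [ 0.44024136  0.1492251   0.09      ]]
-16.394766244921335
-105.29679034710047
handle top [[ 0.52828908 -0.24749691  0.114     ]]
```

```bash
python3 - <<'E'
from h import *
plan([.528,-.2475,.20],np.radians(-16))
E
```

```text
shift [0.3916 0.2391 0.8001] turn [-0.    -0.     0.141] min rows 4.4236326343366335 2.255695040285722
```

>>> apply_moves(commands=[[0.0785, 0.048, 0.16, 0, 0, 0], [0.0785, 0.048, 0.16, 0, 0, 0], [0.0785, 0.048, 0.16, 0, 0, 0], [0.0785, 0.048, 0.16, 0, 0, 0], [0.0785, 0.048, 0.16, 0, 0, 0]])

```text
t: 3.27
eef_pos: [0.5287, -0.2483, 0.1986]
eef_rot: [1.0, 0.001, 0.0, 0.0]
force: [-0.1, -0.6, 2.0]
width: 0.0853
grasp_force: 0.0
```

>>> apply_moves(commands=[[0, 0, 0, 0, 0, 0.047], [0, 0, 0, 0, 0, 0.047], [0, 0, 0, 0, 0, 0.047], [0, 0, 0, 0, 0, 0]])

```text
t: 3.6
eef_pos: [0.5281, -0.2478, 0.1995]
eef_rot: [0.99, -0.142, -0.0, -0.0]
force: [-0.4, -0.2, -0.1]
width: 0.0857
grasp_force: 0.0
```

```bash
python3 - <<'E'
from h import *
o=env.get_obs();print(o["t"],o["eef_pos"],R.from_quat(o["eef_rot"]).as_euler("xyz"),o["joint_positions"])
im=env.get_image("wrist");save(im,"w2",f=1.5)
for n in("key_grip","rest_hole"):
  for d in env.tip_of(n,"wrist")[:4]: print(n,np.round(d["at"],3),round(d["p"],2),proj("wrist",d["at"])*1.5)
E
```

```text
3.6 [ 0.5280527  -0.24779803  0.19948862] [-3.14128681e+00  8.83856607e-04 -2.84506013e-01] [ 0.5405883   0.31991806 -0.19840519  1.53084986  0.06415504  1.29813136
 -1.52065042]
key_grip [ 0.53  -0.248  0.089] 0.9 [[386.94625175 277.52874812]]
key_grip [ 0.424 -0.269  0.11 ] 0.64 [[472.01755623 445.80638021]]
key_grip [ 0.474 -0.149  0.061] 0.57 [[267.93522768 379.65290516]]
rest_hole [ 0.528 -0.248  0.058] 0.89 [[388.47371389 264.89358969]]
rest_hole [ 0.529 -0.248  0.001] 0.53 [[387.72599601 243.92962395]]
```

View pics/w2.png

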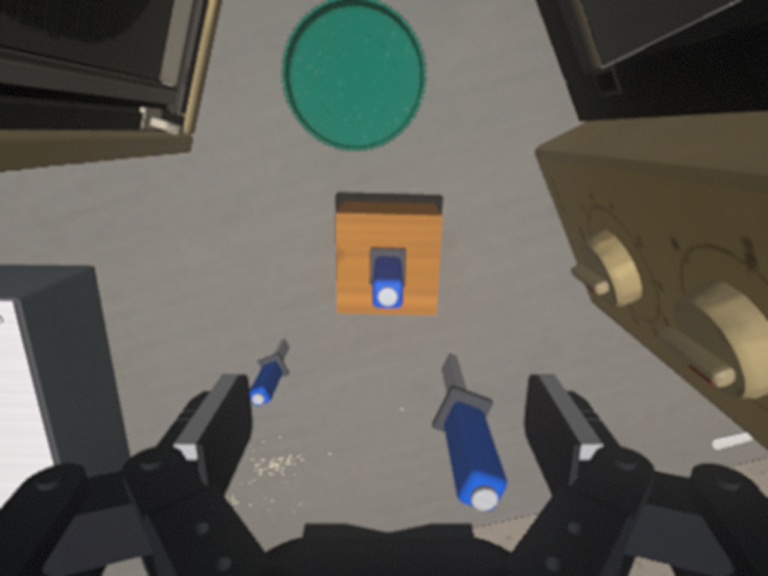

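The key stands straight under the tool at (387,280), square to it. The rest's front edge runs (338,314)–(438,316), and the microwave is at (540+,150).

```bash
python3 - <<'E'
from h import *
print(ray("wrist",np.array([(387,297)])/1.5,.115))
print("rest top",ray("wrist",np.array([(338,314),(438,316),(442,214),(337,212)])/1.5,.058))
print("mw z0",ray("wrist",np.array([(537,150),(575,265),(640,340)])/1.5,.0));print("mw z.1",ray("wrist",np.array([(537,150),(575,265),(640,340)])/1.5,.1))
plan([.528,-.248,.075],np.radians(-16))
E
```

```text
[[ 0.52698537 -0.24715786  0.115     ]]
rest top [[ 0.50553266 -0.20815292  0.058     ]
 [ 0.48658328 -0.26970154  0.058     ]
 [ 0.54981452 -0.28800844  0.058     ]
 [ 0.56827545 -0.22755926  0.058     ]]
mw z0 [[ 0.56445633 -0.36652353  0.        ]
 [ 0.47451518 -0.37887073  0.        ]
 [ 0.39896301 -0.41932913  0.        ]]
mw z.1 [[ 0.57567896 -0.33822399  0.1       ]
 [ 0.51190475 -0.34697896  0.1       ]
 [ 0.45833328 -0.37566664  0.1       ]]
shift [-5.000e-04  1.400e-03  6.257e-01] turn [-0.     -0.0001  0.001 ] min rows 3.0009404814823437 0.01570429137594835
```

>>> apply_moves(commands=[[-0.003, 0.0, 0.125, 0, 0, 0], [0, 0, 0.125, 0, 0, 0], [0, 0, 0.125, 0, 0, 0], [0, 0, 0.125, 0, 0, 0], [0, 0, 0.125, 0, 0, 0]], fingers=0.0)

```text
t: 4.17
eef_pos: [0.5276, -0.2477, 0.0743]
eef_rot: [0.99, -0.139, 0.0, 0.0]
force: [-0.2, -0.4, -0.6]
width: 0.0429
grasp_force: 0.0
```

>>> apply_moves(commands=[[0, 0, 0, 0, 0, 0], [0, 0, 0, 0, 0, 0], [0, 0, 0, 0, 0, 0], [0, 0, 0, 0, 0, 0], [0, 0, 0, 0, 0, 0]], fingers=-1, squeeze=40)

```text
t: 4.58
eef_pos: [0.5286, -0.248, 0.0769]
eef_rot: [0.99, -0.14, 0.001, 0.0]
force: [-0.2, -0.1, -0.4]
width: 0.0154
grasp_force: 43.4
```

>>> apply_moves(commands=[[0, 0, 0, 0, 0, 0], [0, 0, 0, 0, 0, 0], [0, 0, 0, 0, 0, 0]], squeeze=60)

```text
t: 4.83
eef_pos: [0.5277, -0.2476, 0.0755]
eef_rot: [0.99, -0.14, 0.0, 0.0]
force: [0.4, -0.5, -1.0]
width: 0.0154
grasp_force: 60.1
```

>>> apply_moves(commands=[[0, 0, -0.05, 0, 0, 0], [0, 0, -0.1, 0, 0, 0], [0, 0, -0.15, 0, 0, 0], [0, 0, -0.2, 0, 0, 0], [0, 0, -0.2, 0, 0, 0]])

```text
t: 5.25
eef_pos: [0.5268, -0.2472, 0.2167]
eef_rot: [0.99, -0.14, -0.001, -0.0]
force: [0.3, 0.1, -0.2]
width: 0.0147
grasp_force: 60.2
```

```bash
python3 - <<'E'
from h import *
o=env.get_obs();print(o["t"],o["eef_pos"],o["force"],o["width"],R.from_quat(o["eef_rot"]).as_euler("xyz"))
m=np.array([.521,.091]); a=np.radians(-16.4); 
print("slot from mill tip_of",m)
# view pose: TCP behind slot (mill -x) so camera sees slot clear of key; high
ex=np.array([np.cos(a),np.sin(a)])
p=m-ex*.10
plan([*p,.26],a)
E
```

```text
5.25 [ 0.52678312 -0.24723503  0.21671565] [ 0.29392378  0.13504739 -0.1671087 ] 0.014731474038279995 [-3.14120041e+00  1.45327655e-03 -2.80944047e-01]
slot from mill tip_of [0.521 0.091]
shift [-0.997  -1.6196 -0.2143] turn [-0.0002  0.0007  0.0026] min rows 9.179329788335439 0.04399739719855966
```

>>> apply_moves(commands=[[-0.1, -0.162, -0.0214, 0, 0, 0], [-0.1, -0.162, -0.0214, 0, 0, 0], [-0.1, -0.162, -0.0214, 0, 0, 0], [-0.1, -0.162, -0.0214, 0, 0, 0], [-0.1, -0.162, -0.0214, 0, 0, 0]])

```text
t: 5.67
eef_pos: [0.4756, -0.0626, 0.2376]
eef_rot: [0.99, -0.14, 0.001, 0.0]
force: [0.0, 0.5, -0.3]
width: 0.0151
grasp_force: 60.4
```

>>> apply_moves(commands=[[-0.1, -0.162, -0.0214, 0, 0, 0], [-0.1, -0.162, -0.0214, 0, 0, 0], [-0.1, -0.162, -0.0214, 0, 0, 0], [-0.1, -0.162, -0.0214, 0, 0, 0], [-0.1, -0.162, -0.0214, 0, 0, 0]])

```text
t: 6.08
eef_pos: [0.4243, 0.1209, 0.2591]
eef_rot: [0.99, -0.14, 0.001, 0.0]
force: [0.9, -0.7, -0.6]
width: 0.0153
grasp_force: 60.4
```

>>> apply_moves(commands=[[0, 0, 0, 0, 0, 0], [0, 0, 0, 0, 0, 0]])

```text
t: 6.25
eef_pos: [0.4246, 0.1217, 0.2592]
eef_rot: [0.991, -0.137, 0.001, -0.0]
force: [-0.6, -0.2, -1.3]
width: 0.0154
grasp_force: 60.4
```

```bash
python3 - <<'E'
from h import *
o=env.get_obs();print(o["t"],o["eef_pos"],o["width"],R.from_quat(o["eef_rot"]).as_euler("xyz"))
im=env.get_image("wrist");np.save("w3.npy",im);np.save("w3cam.npy",np.array([env.camera_info("wrist")],dtype=object),allow_pickle=True)
save(im,"w3",(80,0,336,192),3)
for n in("slot_mouth","pointer_tip","rider_mark","key_tip","key_grip"):
  for d in env.tip_of(n,"wrist")[:3]: print(n,np.round(d["at"],4),round(d["p"],2),proj("wrist",d["at"]))
E
```

```text
6.25 [0.42463877 0.12168854 0.25918486] 0.015412907504577088 [-3.14097449e+00 -2.04708156e-03 -2.75501762e-01]
slot_mouth [0.5188 0.0947 0.0924] 0.65 [[255.06479297  68.35697651]]
pointer_tip [0.5191 0.0942 0.0519] 0.43 [[255.23315147  70.56790944]]
rider_mark [0.4548 0.1189 0.0933] 0.46 [[248.91406377 143.09457078]]
key_tip [0.426  0.1203 0.189 ] 0.85 [[254.85161041 204.11770597]]
key_tip [ 0.472  -0.1527  0.0014] 0.63 [[467.61058419  52.85085082]]
key_grip [ 0.476  -0.1495  0.0618] 0.71 [[501.83374447  43.30730572]]
key_grip [0.4267 0.1224 0.2713] 0.61 [[248.43257115 264.90375579]]
key_grip [0.4263 0.1208 0.1872] 0.46 [[254.26572544 202.98667244]]
```

View pics/w3.png

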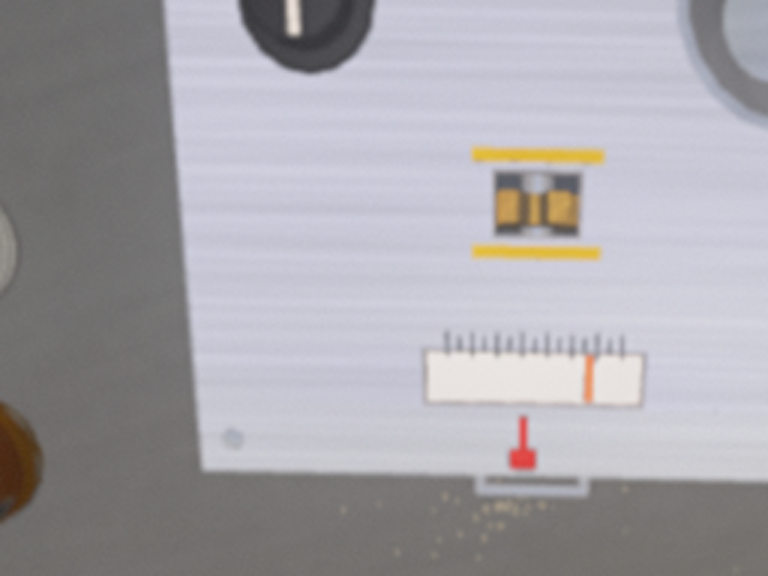

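The wrist crop shows:
- **Slot:** corners (495,171)–(582,236).
- **Wheel:** a tooth gap centred near u=534, between brass crests at 496–521 and 547–580.
- **Pointer and rider:** the orange pointer is at (589,380) and the red rider leg at (523,432), so the pointer is to the −y side as expected.

Next I'll measure these numerically and check how the blade sits in the grip.

```bash
cat >> h.py <<'E'
def marks(im,C,box=(180,100,320,175)):
    "mill-frame y of pointer and rider (m along -ve image..), via colour centroids"
    x0,y0,x1,y1=box; s=im[y0:y1,x0:x1].astype(float); r,g,b=s[...,0],s[...,1],s[...,2]
    wo=np.clip(r-b-60,0,None)*((g-b)>15)*(g>.42*r); wr=np.clip(r-np.maximum(g,b)-50,0,None)*(g<.45*r)
    v,u=np.mgrid[y0:y1,x0:x1]
    out=[]
    for w in(wo,wr): out.append([(w*u).sum()/w.sum(),(w*v).sum()/w.sum(),(w>0).sum()])
    return out
def camfix(i): return np.array(i["intrinsics"],float),np.array(i["dist"],float),cv2.Rodrigues(np.array(i["rvec"],float))[0],np.array(i["tvec"],float).ravel()
E
python3 - <<'E'
from h import *
im=np.load("w3.npy");C=camfix(np.load("w3cam.npy",allow_pickle=True)[0])
m=marks(im,C);print(m)
a=np.radians(-16.0);ex=np.array([np.cos(a),np.sin(a),0]);ey=np.array([-np.sin(a),np.cos(a),0])
c=lambda l:np.array(l,float)/3+[80,0]
s=ray(0,c([(495,171),(582,171),(580,236),(496,236)]),.09,C);sc=s.mean(0);print("slot",s,sc)
e=ray(0,c([(203,470),(768,480),(473,252),(601,254),(473,155),(604,157)]),.09,C)
for i in(0,2,4): d=e[i]-e[i+1];print("yaw",np.degrees(np.arctan2(d[1],d[0]))-90)
print("mm scale",np.linalg.norm(s[0]-s[1]),np.linalg.norm(s[1]-s[2]))
P=ray(0,[m[0][:2]],.086,C)[0];Q=ray(0,[m[1][:2]],.092,C)[0];print("pointer",(P-sc)@ex,(P-sc)@ey,"rider",(Q-sc)@ex,(Q-sc)@ey)
t=ray(0,c([(521,203),(547,203),(534,203)]),.082,C);print("tooth edges y",(t-sc)@ey)
save(im,"w3k",(190,150,330,330),3)
E
```

```text
[[np.float64(275.83947939262475), np.float64(125.6144251626898), np.int64(44)], [np.float64(253.93185961713766), np.float64(150.92775752051048), np.int64(47)]]
slot [[0.5308118  0.10216352 0.09      ]
 [0.52350319 0.07665365 0.09      ]
 [0.50550385 0.08218355 0.09      ]
 [0.51269056 0.10726843 0.09      ]] [0.51812735 0.09206729 0.09      ]
yaw -17.031821193389916
yaw -16.840891392749597
yaw -16.800313376184064
mm scale 0.02653619016116662 0.01882965916583021
pointer -0.05305746733483707 -0.016230169579137227 rider -0.07711245207204899 0.0053393832767541175
tooth edges y [ 0.00542358 -0.00278256  0.00132048]
```

View pics/w3k.png

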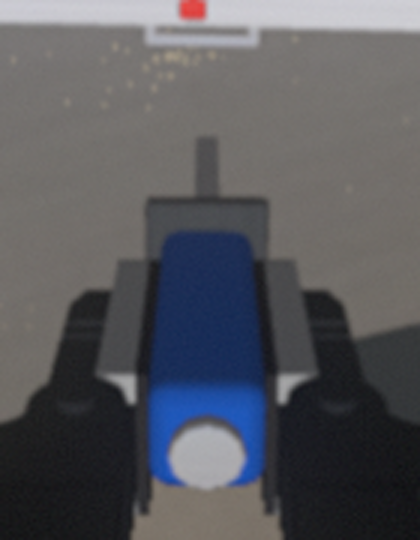

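The blade hangs straight with its thin side across the tool's y, which is right for the slot. Its tip edge is at crop (207,137).

```bash
cat >> h.py <<'E'
A=np.radians(-16.9);EX=np.array([np.cos(A),np.sin(A),0]);EY=np.array([-np.sin(A),np.cos(A),0]);SC=np.array([.51813,.09207,.09])
E
python3 - <<'E'
from h import *
C=camfix(np.load("w3cam.npy",allow_pickle=True)[0])
o=env.get_obs();T=R.from_quat(o["eef_rot"]).inv();p=o["eef_pos"]
uv=np.array([[207,137],[197,137],[218,137]])/3+[190,150]
for z in(.1877,.1897,.1917): print(z,T.apply(ray(0,uv,z,C)-p)*1000)
# camera-to-mill cross check
print("TCP mill frame",(p-SC)@EX,(p-SC)@EY)
E
```

```text
0.1877 [[ 4.62294668 -1.06361448 70.04336391]
 [ 4.6121408  -3.44481914 70.04316375]
 [ 4.63480972  1.55569556 70.0435841 ]]
0.1897 [[ 5.29562423 -1.06949633 68.04313435]
 [ 5.28491903 -3.42851354 68.04293605]
 [ 5.30737673  1.52540766 68.04335248]]
0.1917 [[ 5.96830177 -1.07537817 66.04290478]
 [ 5.95769726 -3.41220793 66.04270835]
 [ 5.97994373  1.49511976 66.04312086]]
TCP mill frame -0.09612527157576503 -0.0021026249660109214
```

```bash
python3 - <<'E'
from h import *
q=SC+EX*.0011+EY*.0003; plan([q[0],q[1],.1825],A)
E
```

```text
shift [ 0.4864 -0.0065  0.3761] turn [0.     0.0002 0.0058] min rows 2.948795932773527 0.09207481111735946
```

>>> apply_moves(commands=[[0.122, -0.0015, 0.03, 0, 0, 0.006], [0.122, -0.0015, 0.086, 0, 0, 0], [0.122, -0.0015, 0.13, 0, 0, 0], [0.121, -0.0015, 0.13, 0, 0, 0], [0, 0, 0, 0, 0, 0]])

```text
t: 6.97
eef_pos: [0.5196, 0.0881, 0.176]
eef_rot: [0.989, -0.149, -0.004, 0.001]
force: [-1.9, -1.1, -1.6]
width: 0.0155
grasp_force: 60.4
```

>>> apply_moves(commands=[[0, 0, 0, 0, 0, 0], [0, 0, 0, 0, 0, 0]])

```text
t: 7.13
eef_pos: [0.5188, 0.0924, 0.1827]
eef_rot: [0.989, -0.146, -0.0, -0.0]
force: [0.5, -0.8, -0.6]
width: 0.0152
grasp_force: 60.4
```

```bash
python3 - <<'E'
from h import *
o=env.get_obs();p=o["eef_pos"];print(o["t"],p,o["force"],R.from_quat(o["eef_rot"]).as_euler("xyz"),"mill",(p-SC)@EX,(p-SC)@EY)
im=env.get_image("wrist");np.save("w4.npy",im);np.save("w4cam.npy",np.array([env.camera_info("wrist")],dtype=object),allow_pickle=True)
save(im,"w4",(195,100,325,250),4)
print("slot corners px",(proj("wrist",[SC+EX*i*.009+EY*j*.013 for i,j in((1,1),(1,-1),(-1,-1),(-1,1))])-[195,100])*4)
E
```

```text
7.1333 [0.51876889 0.09240701 0.1827487 ] [ 0.52025005 -0.8135252  -0.58681869] [-3.14125853e+00  9.35158392e-04 -2.93681233e-01] mill 0.0005133338435216664 0.0005081803192672981
slot corners px [[192.1134182  330.89267216]
 [325.51516402 331.17730134]
 [323.78206301 417.91465436]
 [193.28814179 417.63224266]]
```

View pics/w4.png

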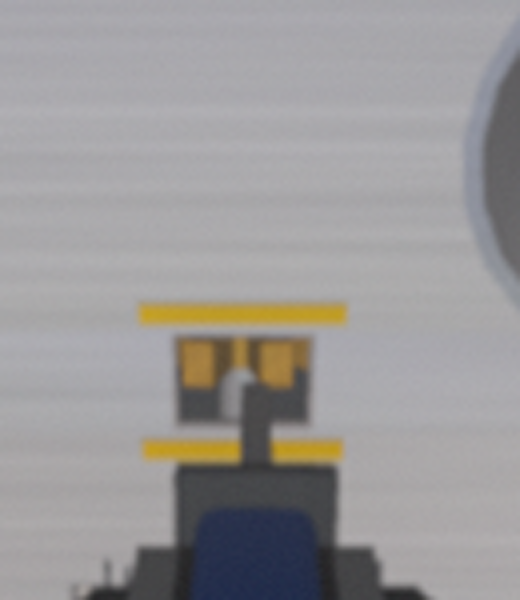

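The close view puts the slot at (177,337)–(308,424) and the blade's tip edge at (257,387). The tooth gap is centred near u=236, between crests 182–214 and 259–292. The tip therefore needs to move a few mm to +y.

```bash
python3 - <<'E'
from h import *
C=camfix(np.load("w4cam.npy",allow_pickle=True)[0]);o=env.get_obs();p=o["eef_pos"]
r=lambda u,v,z:ray(0,[[u/4+195,v/4+100]],z,C)[0]
f=lambda q:np.round(np.array([(q-p)@EX,(q-p)@EY])*1000,2)
sl=np.mean([r(*c,.09) for c in((177,337),(312,337),(308,424),(180,424))],0)
print("slot",f(sl),"tip(+x edge)",f(r(257,387,.1132)),"gap crest",f(r(236.5,365,.081)))
K,D,Rm,t=C
print("mill y of cam",f(-Rm.T@t))
E
```

```text
slot [-1.86  1.87] tip(+x edge) [ 4.8 -0.6] gap crest [-1.45  3.53]
mill y of cam [77.81 -0.14]
```

>>> apply_moves(commands=[[-0.003, -0.0205, 0, 0, 0, 0], [0, 0, 0.02, 0, 0, 0], [0, 0, 0.02, 0, 0, 0], [0, 0, 0.01, 0, 0, 0], [0, 0, 0, 0, 0, 0]])

```text
t: 7.6
eef_pos: [0.5191, 0.0965, 0.1722]
eef_rot: [0.989, -0.146, -0.0, 0.0]
force: [-0.1, -0.3, -1.4]
width: 0.0152
grasp_force: 60.4
```

>>> apply_moves(commands=[[0, 0, 0.02, 0, 0, 0], [0, 0, 0.02, 0, 0, 0], [0, 0, 0.02, 0, 0, 0], [0, 0, 0.02, 0, 0, 0], [0, 0, 0.02, 0, 0, 0]])

```text
t: 8.02
eef_pos: [0.5195, 0.0965, 0.1521]
eef_rot: [0.989, -0.146, -0.0, -0.0]
force: [0.5, 0.0, -0.6]
width: 0.0155
grasp_force: 60.4
```

>>> apply_moves(commands=[[0, 0, 0.01, 0, 0, 0], [0, 0, 0.01, 0, 0, 0], [0, 0, 0.01, 0, 0, 0], [0, 0, 0, 0, 0, 0], [0, 0, 0, 0, 0, 0]])

```text
t: 8.43
eef_pos: [0.5196, 0.0966, 0.1466]
eef_rot: [0.989, -0.146, 0.0, -0.0]
force: [0.1, 0.5, -0.3]
width: 0.0151
grasp_force: 60.4
```

```bash
python3 - <<'E'
from h import *
o=env.get_obs();p=o["eef_pos"];print(o["t"],p,o["force"],o["moment"],"mill",(p-SC)@EX,(p-SC)@EY,R.from_quat(o["eef_rot"]).as_euler("xyz"))
im=env.get_image("wrist");np.save("w5.npy",im);save(im,"w5",(195,100,325,250),4)
E
```

```text
8.4333 [0.51958181 0.0965611  0.14664649] [ 0.14453786  0.46769258 -0.29036656] [ 0.03706548 -0.02442536  0.02352449] mill 8.354226029140268e-05 0.004719194770328011 [-3.14149925e+00  1.01142690e-05 -2.93149301e-01]
```

>>> apply_moves(commands=[[0, 0, 0.01, 0, 0, 0], [0, 0, 0, 0, 0, 0], [0, -0.006, 0, 0, 0, 0], [0, -0.006, 0, 0, 0, 0]])

```text
t: 8.82
eef_pos: [0.5201, 0.098, 0.1445]
eef_rot: [0.989, -0.146, -0.0, 0.001]
force: [-1.6, -3.8, -0.9]
width: 0.0152
grasp_force: 60.4
```

>>> apply_moves(commands=[[0, -0.005, 0, 0, 0, 0], [0, -0.005, 0, 0, 0, 0]])

```text
t: 8.98
eef_pos: [0.5205, 0.0997, 0.1443]
eef_rot: [0.989, -0.147, -0.0, 0.001]
force: [-0.6, -4.0, -2.1]
width: 0.0154
grasp_force: 60.1
```

>>> apply_moves(commands=[[0, -0.005, 0, 0, 0, 0], [0, -0.005, 0, 0, 0, 0], [0, -0.003, 0, 0, 0, 0]])

```text
t: 9.23
eef_pos: [0.5215, 0.103, 0.1445]
eef_rot: [0.989, -0.146, -0.0, 0.0]
force: [-1.5, -4.5, -1.0]
width: 0.0149
grasp_force: 60.2
```

>>> apply_moves(commands=[[0, 0.008, 0, 0, 0, 0], [0, 0, 0, 0, 0, 0], [0, 0, -0.04, 0, 0, 0], [0, 0, -0.08, 0, 0, 0], [0, 0, -0.1, 0, 0, 0]])

```text
t: 9.65
eef_pos: [0.5206, 0.1026, 0.1889]
eef_rot: [0.989, -0.146, -0.001, -0.0]
force: [-0.8, -0.6, -1.3]
width: 0.0152
grasp_force: 60.4
```

>>> apply_moves(commands=[[-0.12, 0, -0.1, 0, 0, 0], [-0.12, 0, -0.1, 0, 0, 0], [-0.12, 0, -0.1, 0, 0, 0], [-0.12, 0, -0.06, 0, 0, 0], [0, 0, 0, 0, 0, 0]])

```text
t: 10.07
eef_pos: [0.4273, 0.1334, 0.265]
eef_rot: [0.99, -0.143, 0.003, -0.001]
force: [0.7, 1.1, -0.8]
width: 0.0153
grasp_force: 60.4
```

>>> apply_moves(commands=[[0, 0, 0, 0, 0, 0], [0, 0, 0, 0, 0, 0]])

```text
t: 10.23
eef_pos: [0.4296, 0.1297, 0.2612]
eef_rot: [0.989, -0.146, 0.001, -0.0]
force: [-0.1, 0.7, -1.1]
width: 0.0155
grasp_force: 60.4
```

```bash
cat >> h.py <<'E'
def look(name):
    o=env.get_obs();C=cam("wrist");im=env.get_image("wrist");np.save(name+".npy",im)
    p=o["eef_pos"];print(o["t"],np.round(p,4),np.round(R.from_quat(o["eef_rot"]).as_euler("xyz"),4),"mill TCP",np.round([(p-SC)@EX*1e3,(p-SC)@EY*1e3],2))
    m=marks(im,C);print(np.round(m,2))
    P=ray(0,[m[0][:2]],.086,C)[0];Q=ray(0,[m[1][:2]],.092,C)[0]
    # direction of mill y from the front edge is EY (same yaw each look)
    print("togo mm",(Q-P)@EY*1e3,"pointer",(P-SC)@EX*1e3,(P-SC)@EY*1e3,"rider",(Q-SC)@EX*1e3,(Q-SC)@EY*1e3)
    return im
E
python3 - <<'E'
from h import *
im=look("w6")
# brass profile along slot
b=np.asarray(im[60:76,235:285],float);print(np.round((b[...,0]-b[...,2])[4:9].mean(0)).astype(int))
E
```

```text
10.2333 [0.4296 0.1297 0.2612] [-3.1408e+00 -1.6000e-03 -2.9270e-01] mill TCP [-95.66  10.31]
[[281.84 127.57  45.  ]
 [262.85 153.01  49.  ]]
togo mm 18.79111428573488 pointer -53.828133534184985 -12.734597094618524 rider -78.31368038588633 6.05651719111636
[-13 -14 -14 -13 -14 -14 -14 -14 -14 -14 -14 -14 -14 -13 -13 -14 -10   3
  31  47  35  24  22  21  21  24  31  34  31  30  42  47  49  53  56  57
  50  34  24  24  27  27  27  27  26  18   4  -7 -13 -13]
```

>>> apply_moves(commands=[[0.12, 0.0195, 0.06, 0, 0, 0], [0.12, 0.0195, 0.1, 0, 0, 0], [0.12, 0.0195, 0.1, 0, 0, 0], [0.08, 0.0195, 0.1, 0, 0, 0], [0.04, 0, 0, 0, 0, 0]])

```text
t: 10.7
eef_pos: [0.5161, 0.0837, 0.1833]
eef_rot: [0.989, -0.148, -0.004, 0.001]
force: [-1.7, -1.2, -1.1]
width: 0.015
grasp_force: 60.4
```

>>> apply_moves(commands=[[0, 0, 0, 0, 0, 0], [0, 0, 0, 0, 0, 0], [0, 0, 0.04, 0, 0, 0], [0, 0, 0.04, 0, 0, 0], [0, 0, 0.03, 0, 0, 0]])

```text
t: 11.12
eef_pos: [0.5161, 0.0874, 0.1665]
eef_rot: [0.989, -0.146, 0.0, -0.0]
force: [-0.2, 0.3, -0.4]
width: 0.0151
grasp_force: 60.4
```

>>> apply_moves(commands=[[0, 0, 0.03, 0, 0, 0], [0, 0, 0.02, 0, 0, 0], [0, 0, 0.01, 0, 0, 0], [0, 0, 0.01, 0, 0, 0]])

```text
t: 11.45
eef_pos: [0.5165, 0.0868, 0.1524]
eef_rot: [0.989, -0.146, -0.0, -0.0]
force: [-0.1, 0.4, -0.1]
width: 0.0153
grasp_force: 60.4
```

>>> apply_moves(commands=[[0, 0, 0.01, 0, 0, 0], [0, 0, 0.01, 0, 0, 0], [0, 0, 0.01, 0, 0, 0]])

```text
t: 11.7
eef_pos: [0.5168, 0.0869, 0.1467]
eef_rot: [0.989, -0.146, 0.0, -0.0]
force: [0.0, -0.0, -0.7]
width: 0.0152
grasp_force: 60.4
```

>>> apply_moves(commands=[[0, 0, 0.01, 0, 0, 0], [0, -0.006, 0, 0, 0, 0], [0, -0.008, 0, 0, 0, 0], [0, -0.008, 0, 0, 0, 0]])

```text
t: 12.03
eef_pos: [0.5176, 0.0899, 0.1445]
eef_rot: [0.989, -0.147, -0.0, 0.001]
force: [-2.0, -5.0, 0.2]
width: 0.0153
grasp_force: 60.5
```

>>> apply_moves(commands=[[0, -0.008, 0, 0, 0, 0], [0, -0.008, 0, 0, 0, 0], [0, -0.008, 0, 0, 0, 0], [0, -0.008, 0, 0, 0, 0]])

```text
t: 12.37
eef_pos: [0.5196, 0.0969, 0.1445]
eef_rot: [0.989, -0.146, -0.0, 0.0]
force: [-1.1, -4.2, -2.7]
width: 0.0154
grasp_force: 60.2
```

>>> apply_moves(commands=[[0, -0.008, 0, 0, 0, 0], [0, -0.008, 0, 0, 0, 0], [0, -0.008, 0, 0, 0, 0], [0, -0.006, 0, 0, 0, 0], [0, -0.002, 0, 0, 0, 0]])

```text
t: 12.78
eef_pos: [0.5216, 0.1036, 0.1447]
eef_rot: [0.989, -0.146, 0.0, -0.0]
force: [-0.5, -4.0, -1.4]
width: 0.0154
grasp_force: 60.1
```

>>> apply_moves(commands=[[0, 0.008, 0, 0, 0, 0], [0, 0, 0, 0, 0, 0], [0, 0, -0.02, 0, 0, 0], [0, 0, -0.04, 0, 0, 0], [0, 0, -0.04, 0, 0, 0]])

```text
t: 13.2
eef_pos: [0.5213, 0.1024, 0.1656]
eef_rot: [0.989, -0.146, 0.0, -0.0]
force: [0.5, 0.7, -0.7]
width: 0.0155
grasp_force: 60.4
```

>>> apply_moves(commands=[[0, 0.02, -0.02, 0, 0, 0], [0, 0.02, 0, 0, 0, 0], [0, 0.02, 0, 0, 0, 0], [0, 0.018, 0, 0, 0, 0], [0, 0, 0, 0, 0, 0]])

```text
t: 13.62
eef_pos: [0.5163, 0.0854, 0.1683]
eef_rot: [0.989, -0.147, -0.0, 0.0]
force: [0.4, 0.3, -0.6]
width: 0.0152
grasp_force: 60.4
```

>>> apply_moves(commands=[[0, 0, 0, 0, 0, 0], [0, 0, 0.04, 0, 0, 0], [0, 0, 0.03, 0, 0, 0], [0, 0, 0.01, 0, 0, 0], [0, 0, 0.01, 0, 0, 0]])

```text
t: 14.03
eef_pos: [0.5161, 0.0869, 0.1497]
eef_rot: [0.989, -0.146, -0.001, 0.0]
force: [-0.1, -0.6, -0.7]
width: 0.0155
grasp_force: 60.4
```

>>> apply_moves(commands=[[0, 0, 0.01, 0, 0, 0], [0, 0, 0.01, 0, 0, 0], [0, 0, 0.01, 0, 0, 0]])

```text
t: 14.28
eef_pos: [0.5167, 0.0869, 0.1445]
eef_rot: [0.989, -0.146, 0.0, -0.0]
force: [0.4, -0.2, -0.2]
width: 0.0155
grasp_force: 60.4
```

>>> apply_moves(commands=[[0, -0.006, 0, 0, 0, 0], [0, -0.008, 0, 0, 0, 0], [0, -0.008, 0, 0, 0, 0], [0, -0.008, 0, 0, 0, 0]])

```text
t: 14.62
eef_pos: [0.5182, 0.0916, 0.1446]
eef_rot: [0.989, -0.147, -0.0, 0.001]
force: [-1.9, -4.5, 0.4]
width: 0.0155
grasp_force: 60.5
```

>>> apply_moves(commands=[[0, -0.008, 0, 0, 0, 0], [0, -0.008, 0, 0, 0, 0], [0, -0.008, 0, 0, 0, 0], [0, -0.008, 0, 0, 0, 0]])

```text
t: 14.95
eef_pos: [0.5201, 0.0984, 0.1444]
eef_rot: [0.989, -0.146, -0.0, 0.0]
force: [-1.0, -4.7, -2.3]
width: 0.015
grasp_force: 60.1
```

>>> apply_moves(commands=[[0, -0.008, 0, 0, 0, 0], [0, -0.008, 0, 0, 0, 0], [0, -0.006, 0, 0, 0, 0], [0, -0.002, 0, 0, 0, 0]])

```text
t: 15.28
eef_pos: [0.5216, 0.1036, 0.1446]
eef_rot: [0.989, -0.146, -0.0, -0.0]
force: [-2.3, -5.4, -1.3]
width: 0.0153
grasp_force: 60.1
```

>>> apply_moves(commands=[[0, 0.008, 0, 0, 0, 0], [0, 0, 0, 0, 0, 0], [0, 0, -0.04, 0, 0, 0], [0, 0, -0.08, 0, 0, 0], [0, 0, -0.1, 0, 0, 0]])

```text
t: 15.7
eef_pos: [0.5206, 0.1025, 0.1889]
eef_rot: [0.989, -0.146, -0.001, -0.0]
force: [-0.1, -0.4, -0.7]
width: 0.0151
grasp_force: 60.4
```

>>> apply_moves(commands=[[-0.12, 0, -0.1, 0, 0, 0], [-0.12, 0, -0.1, 0, 0, 0], [-0.12, 0, -0.1, 0, 0, 0], [-0.08, 0, -0.06, 0, 0, 0], [-0.04, 0, 0, 0, 0, 0]])

```text
t: 16.12
eef_pos: [0.429, 0.132, 0.2646]
eef_rot: [0.989, -0.145, 0.003, -0.001]
force: [0.1, 0.2, -1.2]
width: 0.0151
grasp_force: 60.4
```

>>> apply_moves(commands=[[0, 0, 0, 0, 0, 0], [0, 0, 0, 0, 0, 0], [0, 0, 0, 0, 0, 0]])

```text
t: 16.37
eef_pos: [0.4296, 0.1288, 0.2597]
eef_rot: [0.989, -0.147, -0.001, 0.0]
force: [0.5, 0.2, -0.9]
width: 0.0154
grasp_force: 60.4
```

```bash
python3 - <<'E'
from h import *
im=look("w7");look("w7b");save(im,"w7",(180,0,336,192),3)
E
```

```text
16.3667 [0.4296 0.1288 0.2597] [ 3.1413e+00  1.1000e-03 -2.9410e-01] mill TCP [-95.36   9.43]
[[266.41 127.67  46.  ]
 [261.84 153.28  48.  ]]
togo mm 4.4788897034420785 pointer -53.96075107690478 1.4956743257212401 rider -78.43683303651615 5.974564029163318
16.4167 [0.4296 0.1288 0.2596] [ 3.1412e+00  1.7000e-03 -2.9420e-01] mill TCP [-95.38   9.41]
[[266.35 127.87  44.  ]
 [261.83 153.27  48.  ]]
togo mm 4.427378015617501 pointer -54.2487975804505 1.520830348732606 rider -78.49926432137343 5.9482083643501085
```

View pics/w7.png

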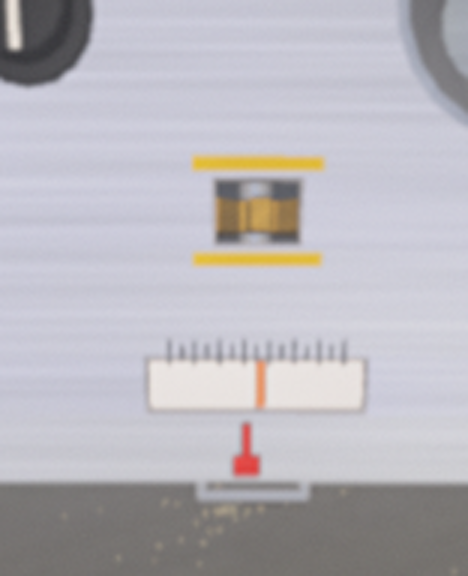

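The crop shows the pointer at (261,385), just short of the rider leg at (246,435), with about 4.4 mm to go. A tooth is centred under the slot. I'll make a partial stroke that stops slightly short.

>>> apply_moves(commands=[[0.12, 0.0195, 0.06, 0, 0, 0], [0.12, 0.0195, 0.1, 0, 0, 0], [0.12, 0.0195, 0.1, 0, 0, 0], [0.08, 0.0195, 0.1, 0, 0, 0], [0.04, 0, 0, 0, 0, 0]])

```text
t: 16.88
eef_pos: [0.5161, 0.0837, 0.1833]
eef_rot: [0.989, -0.148, -0.004, 0.001]
force: [-0.5, -1.0, -0.1]
width: 0.0152
grasp_force: 60.4
```

>>> apply_moves(commands=[[0, 0, 0, 0, 0, 0], [0, 0, 0, 0, 0, 0], [0, 0, 0.04, 0, 0, 0], [0, 0, 0.04, 0, 0, 0], [0, 0, 0.03, 0, 0, 0]])

```text
t: 17.3
eef_pos: [0.5161, 0.0874, 0.1665]
eef_rot: [0.989, -0.145, 0.0, 0.0]
force: [-0.7, -0.2, -1.8]
width: 0.0155
grasp_force: 60.4
```

>>> apply_moves(commands=[[0, 0, 0.03, 0, 0, 0], [0, 0, 0.02, 0, 0, 0], [0, 0, 0.01, 0, 0, 0], [0, 0, 0.01, 0, 0, 0]])

```text
t: 17.63
eef_pos: [0.5165, 0.0868, 0.1524]
eef_rot: [0.989, -0.146, -0.0, -0.0]
force: [-0.4, 0.2, -0.6]
width: 0.0152
grasp_force: 60.4
```

>>> apply_moves(commands=[[0, 0, 0.01, 0, 0, 0], [0, 0, 0.01, 0, 0, 0], [0, 0, 0.01, 0, 0, 0], [0, 0, 0.01, 0, 0, 0], [0, 0, 0, 0, 0, 0]])

```text
t: 18.05
eef_pos: [0.5164, 0.0868, 0.1442]
eef_rot: [0.989, -0.146, -0.0, 0.0]
force: [-0.5, 0.9, -0.7]
width: 0.0151
grasp_force: 60.4
```

>>> apply_moves(commands=[[0, -0.008, 0, 0, 0, 0], [0, -0.008, 0, 0, 0, 0], [0, -0.008, 0, 0, 0, 0], [0, -0.008, 0, 0, 0, 0]])

```text
t: 18.38
eef_pos: [0.5185, 0.0921, 0.1448]
eef_rot: [0.989, -0.146, -0.0, 0.001]
force: [-2.9, -3.4, 2.3]
width: 0.0153
grasp_force: 60.7
```

>>> apply_moves(commands=[[0, -0.008, 0, 0, 0, 0], [0, -0.006, 0, 0, 0, 0], [0, -0.004, 0, 0, 0, 0], [0, -0.0015, 0, 0, 0, 0], [0, 0, 0, 0, 0, 0]])

```text
t: 18.8
eef_pos: [0.5197, 0.0967, 0.1446]
eef_rot: [0.989, -0.146, 0.0, -0.0]
force: [-0.4, -2.2, -0.6]
width: 0.0153
grasp_force: 60.6
```

>>> apply_moves(commands=[[0, 0.0045, 0, 0, 0, 0], [0, 0, 0, 0, 0, 0], [0, 0, -0.02, 0, 0, 0], [0, 0, -0.06, 0, 0, 0], [0, 0, -0.1, 0, 0, 0]])

```text
t: 19.22
eef_pos: [0.5182, 0.0963, 0.1801]
eef_rot: [0.989, -0.146, -0.002, -0.0]
force: [-0.2, 0.0, -1.0]
width: 0.015
grasp_force: 60.4
```

>>> apply_moves(commands=[[-0.12, 0, -0.1, 0, 0, 0], [-0.12, 0, -0.1, 0, 0, 0], [-0.12, 0, -0.1, 0, 0, 0], [-0.08, 0, -0.1, 0, 0, 0], [-0.04, 0, 0, 0, 0, 0]])

```text
t: 19.63
eef_pos: [0.4274, 0.1261, 0.266]
eef_rot: [0.989, -0.144, 0.004, -0.001]
force: [1.0, 0.5, 0.2]
width: 0.0151
grasp_force: 60.4
```

>>> apply_moves(commands=[[0, 0, 0, 0, 0, 0], [0, 0, 0, 0, 0, 0], [0, 0, 0, 0, 0, 0]])

```text
t: 19.88
eef_pos: [0.4277, 0.1231, 0.26]
eef_rot: [0.989, -0.146, -0.0, 0.0]
force: [0.1, -0.2, -0.6]
width: 0.0153
grasp_force: 60.4
```

```bash
python3 - <<'E'
from h import *
im=look("w8");look("w8b")
# row-wise centroids, leg only, pointer only
s=im.astype(float);w=np.clip(s[...,0]-s[...,2]-40,0,None)
for v in range(120,160): 
    c=w[v,235:285]; 
    if c.sum()>100: print(v,round(235+(c*np.arange(50)).sum()/c.sum(),2),int(c.sum()),end=" | ")
# front edge of mill: strongest vertical gradient per column
g=s.sum(2); cols=np.arange(180,330,5); e=[]
for u in cols:
    d=np.diff(g[150:175,u]); i=d.argmin(); e.append(150+i+.5)
print("\nedge fit deg",np.degrees(np.arctan(np.polyfit(cols,e,1)[0])))
E
```

```text
19.8833 [0.4277 0.1231 0.26  ] [ 3.1414e+00  8.0000e-04 -2.9370e-01] mill TCP [-95.53   3.38]
[[256.18 127.64  45.  ]
 [255.5  151.83  56.  ]]
togo mm 0.6495212265145259 pointer -54.10813275118536 5.571125020188362 rider -77.17631236264978 6.22064624670289
19.9333 [0.4277 0.123  0.2598] [ 3.1412e+00  1.4000e-03 -2.9390e-01] mill TCP [-95.52   3.29]
[[256.11 127.45  44.  ]
 [255.4  151.99  54.  ]]
togo mm 0.6851140709835234 pointer -54.01301468222661 5.541506547877218 rider -77.40792652160256 6.226620618860741
121 256.19 154 | 122 256.14 187 | 123 256.11 193 | 124 256.11 192 | 125 256.11 194 | 126 256.11 195 | 127 256.11 193 | 128 256.12 195 | 129 256.11 195 | 130 256.12 196 | 131 256.13 196 | 132 256.12 200 | 133 256.15 198 | 134 256.19 170 | 142 255.5 172 | 143 255.5 206 | 144 255.49 208 | 145 255.52 207 | 146 255.5 207 | 147 255.54 211 | 148 255.54 212 | 149 255.55 210 | 150 255.56 222 | 151 255.58 299 | 152 255.53 645 | 153 255.5 884 | 154 255.5 913 | 155 255.53 904 | 156 255.56 871 | 157 255.49 540 | 
edge fit deg 0.13766256463083207
```

About 0.62 mm remains, by the pixel columns (pointer 256.1, rider 255.5). I'll re-enter the same gap and nudge the tooth.

>>> apply_moves(commands=[[0.12, 0, 0.1, 0, 0, 0], [0.12, 0, 0.1, 0, 0, 0], [0.12, 0, 0.1, 0, 0, 0], [0.08, 0, 0.06, 0, 0, 0], [0.04, 0, 0, 0, 0, 0]])

```text
t: 20.4
eef_pos: [0.5193, 0.0937, 0.1842]
eef_rot: [0.989, -0.147, -0.003, 0.001]
force: [-1.5, -0.0, -1.3]
width: 0.0152
grasp_force: 60.4
```

>>> apply_moves(commands=[[0, 0, 0, 0, 0, 0], [0, 0, 0, 0, 0, 0], [0, 0, 0.04, 0, 0, 0], [0, 0, 0.04, 0, 0, 0], [0, 0, 0.03, 0, 0, 0]])

```text
t: 20.82
eef_pos: [0.5187, 0.0962, 0.1663]
eef_rot: [0.989, -0.146, 0.0, 0.0]
force: [-0.9, 0.9, -0.7]
width: 0.0154
grasp_force: 60.4
```

>>> apply_moves(commands=[[0, 0, 0.03, 0, 0, 0], [0, 0, 0.02, 0, 0, 0], [0, 0, 0.01, 0, 0, 0], [0, 0, 0.01, 0, 0, 0]])

```text
t: 21.15
eef_pos: [0.5192, 0.0958, 0.1524]
eef_rot: [0.989, -0.146, -0.0, 0.0]
force: [0.6, 0.3, -0.9]
width: 0.0152
grasp_force: 60.4
```

>>> apply_moves(commands=[[0, 0, 0.01, 0, 0, 0], [0, 0, 0.01, 0, 0, 0], [0, 0, 0.01, 0, 0, 0], [0, 0, 0.01, 0, 0, 0], [0, 0, 0, 0, 0, 0]])

```text
t: 21.57
eef_pos: [0.5191, 0.0957, 0.1442]
eef_rot: [0.989, -0.146, -0.0, 0.0]
force: [0.4, 1.1, -1.1]
width: 0.0153
grasp_force: 60.4
```

>>> apply_moves(commands=[[0, -0.003, 0, 0, 0, 0], [0, -0.003, 0, 0, 0, 0], [0, -0.003, 0, 0, 0, 0], [0, -0.0015, 0, 0, 0, 0], [0, 0, 0, 0, 0, 0]])

```text
t: 21.98
eef_pos: [0.5197, 0.0969, 0.1445]
eef_rot: [0.989, -0.146, -0.0, 0.001]
force: [-1.5, -4.2, -0.9]
width: 0.015
grasp_force: 60.3
```

>>> apply_moves(commands=[[0, 0.0045, 0, 0, 0, 0], [0, 0, 0, 0, 0, 0], [0, 0, -0.02, 0, 0, 0], [0, 0, -0.06, 0, 0, 0], [0, 0, -0.1, 0, 0, 0]])

```text
t: 22.4
eef_pos: [0.5188, 0.0976, 0.1804]
eef_rot: [0.989, -0.146, -0.001, -0.0]
force: [0.5, -0.3, 0.4]
width: 0.0153
grasp_force: 60.4
```

>>> apply_moves(commands=[[-0.12, 0, -0.1, 0, 0, 0], [-0.12, 0, -0.1, 0, 0, 0], [-0.12, 0, -0.1, 0, 0, 0], [-0.08, 0, -0.1, 0, 0, 0], [-0.04, 0, 0, 0, 0, 0]])

```text
t: 22.82
eef_pos: [0.4279, 0.1275, 0.2662]
eef_rot: [0.99, -0.144, 0.004, -0.002]
force: [0.9, 0.8, -0.2]
width: 0.0155
grasp_force: 60.4
```

>>> apply_moves(commands=[[0, 0, 0, 0, 0, 0], [0, 0, 0, 0, 0, 0], [0, 0, 0, 0, 0, 0]])

```text
t: 23.07
eef_pos: [0.4281, 0.1243, 0.2601]
eef_rot: [0.989, -0.146, -0.0, -0.0]
force: [-0.4, -0.8, -1.4]
width: 0.0153
grasp_force: 60.4
```

```bash
python3 - <<'E'
from h import *
look("w9");look("w9b")
E
```

```text
23.0667 [0.4281 0.1243 0.2601] [ 3.1415e+00  5.0000e-04 -2.9370e-01] mill TCP [-95.48   4.67]
[[257.5  127.49  39.  ]
 [256.88 152.96  49.  ]]
togo mm 0.5919050538853559 pointer -53.90025002343992 5.587827704460306 rider -78.26512584631882 6.1797327583456605
23.1167 [0.4281 0.1242 0.2598] [ 3.1414e+00  1.4000e-03 -2.9380e-01] mill TCP [-95.53   4.59]
[[257.41 127.48  45.  ]
 [256.92 152.64  44.  ]]
togo mm 0.46758151836815726 pointer -53.99896107439155 5.546488436602702 rider -78.01709244689893 6.014069954970859
```

```bash
python3 - <<'E'
from h import *
for n in("w8","w8b","w9","w9b"):
    s=np.load(n+".npy").astype(float);w=np.clip(s[...,0]-s[...,2]-40,0,None)
    c=lambda a,b:(w[a:b,240:275]*np.arange(240,275)).sum()/w[a:b,240:275].sum()
    print(n,c(123,133),c(143,158),c(123,133)-c(143,158))
E
```

```text
w8 256.1159569009749 255.52203591037247 0.5939209906024132
w8b 256.07179487179485 255.394092439547 0.6777024322478553
w9 257.4952712792434 256.88070913461536 0.6145621446280529
w9b 257.37273198548473 256.7371411024106 0.6355908830741441
```

>>> apply_moves(commands=[[0.12, 0.0055, 0.1, 0, 0, 0], [0.12, 0, 0.1, 0, 0, 0], [0.12, 0, 0.1, 0, 0, 0], [0.08, 0, 0.06, 0, 0, 0], [0.04, 0, 0, 0, 0, 0]])

```text
t: 23.58
eef_pos: [0.5194, 0.0939, 0.1842]
eef_rot: [0.989, -0.147, -0.003, 0.001]
force: [-0.4, -0.4, -0.2]
width: 0.0153
grasp_force: 60.4
```

>>> apply_moves(commands=[[0, 0, 0, 0, 0, 0], [0, 0, 0, 0, 0, 0], [0, 0, 0.04, 0, 0, 0], [0, 0, 0.04, 0, 0, 0], [0, 0, 0.03, 0, 0, 0]])

```text
t: 24.0
eef_pos: [0.5188, 0.0963, 0.1663]
eef_rot: [0.989, -0.146, 0.0, 0.0]
force: [-0.6, 0.6, -1.0]
width: 0.0152
grasp_force: 60.4
```

>>> apply_moves(commands=[[0, 0, 0.03, 0, 0, 0], [0, 0, 0.02, 0, 0, 0], [0, 0, 0.01, 0, 0, 0], [0, 0, 0.01, 0, 0, 0]])

```text
t: 24.33
eef_pos: [0.5192, 0.0959, 0.1524]
eef_rot: [0.989, -0.146, -0.0, 0.0]
force: [0.2, 0.2, -1.0]
width: 0.0153
grasp_force: 60.4
```

>>> apply_moves(commands=[[0, 0, 0.01, 0, 0, 0], [0, 0, 0.01, 0, 0, 0], [0, 0, 0.01, 0, 0, 0], [0, 0, 0.01, 0, 0, 0], [0, 0, 0, 0, 0, 0]])

```text
t: 24.75
eef_pos: [0.5192, 0.0958, 0.1442]
eef_rot: [0.989, -0.146, -0.0, 0.0]
force: [0.4, -0.0, -0.6]
width: 0.0152
grasp_force: 60.4
```

>>> apply_moves(commands=[[0, -0.004, 0, 0, 0, 0], [0, -0.004, 0, 0, 0, 0], [0, -0.003, 0, 0, 0, 0], [0, -0.003, 0, 0, 0, 0], [0, -0.001, 0, 0, 0, 0]])

```text
t: 25.17
eef_pos: [0.52, 0.0979, 0.1444]
eef_rot: [0.989, -0.146, -0.0, 0.001]
force: [-1.9, -4.8, -1.4]
width: 0.0155
grasp_force: 60.2
```

>>> apply_moves(commands=[[0, 0, 0, 0, 0, 0], [0, 0, 0, 0, 0, 0]])

```text
t: 25.33
eef_pos: [0.5201, 0.0982, 0.1444]
eef_rot: [0.989, -0.146, -0.0, 0.0]
force: [-0.8, -3.9, -2.5]
width: 0.0154
grasp_force: 60.1
```

>>> apply_moves(commands=[[0, 0.0065, 0, 0, 0, 0], [0, 0, 0, 0, 0, 0], [0, 0, -0.02, 0, 0, 0], [0, 0, -0.06, 0, 0, 0], [0, 0, -0.1, 0, 0, 0]])

```text
t: 25.75
eef_pos: [0.519, 0.0982, 0.1805]
eef_rot: [0.989, -0.146, -0.001, -0.0]
force: [0.8, 0.5, -0.4]
width: 0.0152
grasp_force: 60.4
```

>>> apply_moves(commands=[[-0.12, 0, -0.1, 0, 0, 0], [-0.12, 0, -0.1, 0, 0, 0], [-0.12, 0, -0.1, 0, 0, 0], [-0.08, 0, -0.1, 0, 0, 0], [-0.04, 0, 0, 0, 0, 0]])

```text
t: 26.17
eef_pos: [0.428, 0.1281, 0.2662]
eef_rot: [0.99, -0.144, 0.004, -0.002]
force: [1.5, -0.1, -0.3]
width: 0.0154
grasp_force: 60.4
```

>>> apply_moves(commands=[[0, 0, 0, 0, 0, 0], [0, 0, 0, 0, 0, 0], [0, 0, 0, 0, 0, 0]])

```text
t: 26.42
eef_pos: [0.4283, 0.1249, 0.2601]
eef_rot: [0.989, -0.146, -0.0, 0.0]
force: [0.4, -0.7, -0.6]
width: 0.0152
grasp_force: 60.4
```

```bash
python3 - <<'E'
from h import *
look("wa");look("wab")
for n in("wa","wab"):
    s=np.load(n+".npy").astype(float);w=np.clip(s[...,0]-s[...,2]-40,0,None)
    c=lambda a,b:(w[a:b,240:275]*np.arange(240,275)).sum()/w[a:b,240:275].sum()
    print(n,c(123,133),c(143,158),c(123,133)-c(143,158))
    P=ray("wrist",[[c(123,133),127.5]],.086)[0];Q=ray("wrist",[[c(143,158),152.5]],.092)[0];print((Q-P)@EY*1e3)
g=s.sum(2); cols=np.arange(190,330,3); e=[]
for u in cols:
    d=-np.diff(g[150:172,u]); d=np.clip(d,0,None); e.append((d**2*np.arange(21)).sum()/(d**2).sum())
f=np.polyfit(cols,e,1);print("edge deg",np.degrees(f[0]),np.std(np.array(e)-np.polyval(f,cols)))
print(env.get_obs()["t"]); plan([.5276,-.248,.26],np.radians(-16))
E
```

```text
26.4167 [0.4283 0.1249 0.2601] [ 3.1415e+00  6.0000e-04 -2.9370e-01] mill TCP [-95.52   5.25]
[[257.47 127.83  38.  ]
 [257.41 152.44  60.  ]]
togo mm 0.036977017921676604 pointer -54.22608069306961 6.2047265726309355 rider -77.72740526537045 6.241703590552613
26.4667 [0.4283 0.1248 0.2599] [ 3.1414e+00  1.3000e-03 -2.9390e-01] mill TCP [-95.5    5.16]
[[257.37 127.71  43.  ]
 [257.33 151.96  53.  ]]
togo mm 0.021986350667180122 pointer -54.211501490633 6.169665877757601 rider -77.33146391887894 6.1916522284247835
wa 257.43915069911964 257.41259270470715 0.026557994412485186
0.008272865751783822
wab 257.34148827726807 257.32874640858915 0.01274186867891558
-0.00500630379599002
edge deg 0.15290273367241425 1.064823574961858
26.5167
shift [ 1.0157  1.64   -0.0026] turn [ 0.0001  0.0009 -0.0073] min rows 9.251937012611258 0.118147350134467
```

The pointer is level with the rider to within about 0.1 mm. I'll take the key back to its rest.

>>> apply_moves(commands=[[0.1, 0.162, 0, 0, 0, -0.0035], [0.1, 0.163, 0, 0, 0, 0], [0.1, 0.163, 0, 0, 0, 0], [0.1, 0.163, 0, 0, 0, 0], [0.1, 0.163, 0, 0, 0, 0]])

```text
t: 26.93
eef_pos: [0.4779, -0.0615, 0.2598]
eef_rot: [0.99, -0.143, -0.001, -0.0]
force: [1.8, 0.6, -0.2]
width: 0.0152
grasp_force: 60.3
```

>>> apply_moves(commands=[[0.1, 0.163, 0, 0, 0, 0], [0.1, 0.163, 0, 0, 0, 0], [0.1, 0.163, 0, 0, 0, 0], [0.1, 0.163, 0, 0, 0, 0], [0.08, 0.12, 0, 0, 0, -0.0035]])

```text
t: 27.35
eef_pos: [0.5258, -0.2389, 0.259]
eef_rot: [0.99, -0.141, -0.001, 0.0]
force: [0.1, 0.2, -0.4]
width: 0.0153
grasp_force: 60.3
```

>>> apply_moves(commands=[[0.03, 0.04, 0, 0, 0, 0], [0, 0, 0, 0, 0, 0], [0, 0, 0, 0, 0, 0]])

```text
t: 27.6
eef_pos: [0.5297, -0.2437, 0.2592]
eef_rot: [0.99, -0.14, -0.001, -0.001]
force: [1.1, 1.5, -0.9]
width: 0.0153
grasp_force: 60.4
```

```bash
python3 - <<'E'
from h import *
o=env.get_obs();print(o["t"],o["eef_pos"],o["force"])
plan([.5277,-.2478,.155],-.2805)
E
```

```text
27.6 [ 0.52966497 -0.2437314   0.25916623] [ 1.11974035  1.48735235 -0.93583715]
shift [-0.0026  0.0229  0.5208] turn [-0.0006  0.0012  0.0002] min rows 2.5003398817110245 0.021421897035118324
```

>>> apply_moves(commands=[[-0.003, 0.023, 0.1, 0, 0, 0], [0, 0, 0.15, 0, 0, 0], [0, 0, 0.14, 0, 0, 0], [0, 0, 0.09, 0, 0, 0], [0, 0, 0.04, 0, 0, 0]])

```text
t: 28.02
eef_pos: [0.5265, -0.2452, 0.1534]
eef_rot: [0.99, -0.138, -0.002, -0.001]
force: [0.5, -0.0, -1.4]
width: 0.0152
grasp_force: 60.4
```

>>> apply_moves(commands=[[0, 0, 0, 0, 0, 0], [0, 0, 0, 0, 0, 0], [0, 0, 0, 0, 0, 0]])

```text
t: 28.27
eef_pos: [0.529, -0.2477, 0.1584]
eef_rot: [0.99, -0.139, 0.001, 0.0]
force: [0.2, 0.5, -0.6]
width: 0.0153
grasp_force: 60.4
```

```bash
python3 - <<'E'
from h import *
o=env.get_obs();print(o["t"],o["eef_pos"],o["force"],R.from_quat(o["eef_rot"]).as_euler("xyz"))
im=env.get_image("wrist");np.save("wr.npy",im)
save(im,"wr",(195,100,325,250),4)
print((proj("wrist",[[.5276,-.2484,.058]])-[195,100])*4)
plan([.5277,-.2478,.14],-.2805)
E
```

```text
28.2667 [ 0.5289843  -0.24773676  0.15843991] [ 0.18569791  0.48370924 -0.55386659] [ 3.14152479e+00 -2.69404763e-03 -2.78326172e-01]
[[257.1339147  368.22301166]]
shift [-0.0067  0.0008  0.0926] turn [ 0.0001 -0.0015  0.0009] min rows 0.44510514186491484 0.028193720267363533
```

View pics/wr.png

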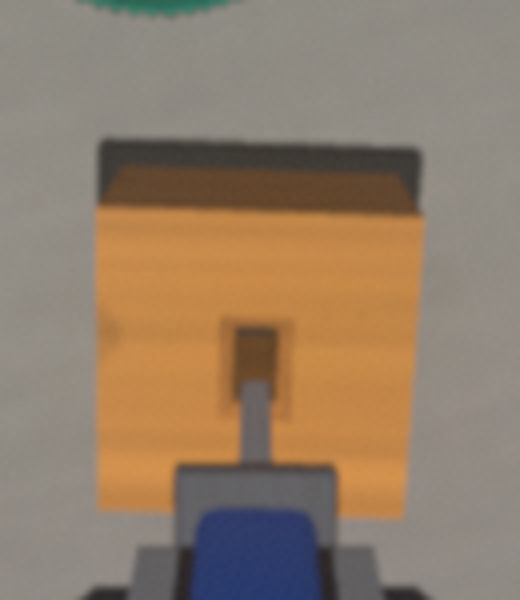

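The hole is at crop (256,368) and the blade at u=256, in line with it. The rest is turned about 1.3° from the tool. I'll check the x offset.

```bash
python3 - <<'E'
from h import *
o=env.get_obs();T=R.from_quat(o["eef_rot"]).inv();p=o["eef_pos"]
f=lambda u,v,z:np.round(T.apply(ray("wrist",[[u/4+195,v/4+100]],z)-p)[0]*1000,2)
print("hole",f(256,368,.058),"top/bot chamfer",f(256,318,.058),f(256,418,.058),"tip edge",f(256.5,381,p[2]-.0695))
c=[f(u,v,.058) for u,v in((98,207),(422,214),(405,518),(98,510))];print("block",c,np.mean(c,0))
E
```

```text
hole [ -1.47   0.52 100.51] top/bot chamfer [  9.03   0.51 100.54] [-12.24   0.52 100.48] tip edge [ 6.19  0.56 69.52]
block [array([ 31.47, -30.26, 100.6 ]), array([ 30.08,  32.88, 100.61]), array([-34.65,  31.9 , 100.42]), array([-32.81, -32.67, 100.41])] [ -1.4775   0.4625 100.51  ]
```

>>> apply_moves(commands=[[-0.0085, 0, 0, 0, 0, 0.011], [0, 0, 0.03, 0, 0, 0], [0, 0, 0.04, 0, 0, 0], [0, 0, 0.03, 0, 0, 0], [0, 0, 0.02, 0, 0, 0]])

```text
t: 28.73
eef_pos: [0.5256, -0.2474, 0.1312]
eef_rot: [0.989, -0.15, -0.001, -0.0]
force: [0.0, -0.1, -0.9]
width: 0.0153
grasp_force: 60.4
```

>>> apply_moves(commands=[[0, 0, 0.02, 0, 0, 0], [0, 0, 0.02, 0, 0, 0], [0, 0, 0.02, 0, 0, 0], [0, 0, 0.02, 0, 0, 0]])

```text
t: 29.07
eef_pos: [0.5263, -0.2476, 0.1162]
eef_rot: [0.989, -0.15, 0.0, -0.0]
force: [0.3, 0.8, -1.8]
width: 0.015
grasp_force: 60.4
```

>>> apply_moves(commands=[[0, 0, 0.04, 0, 0, 0], [0, 0, 0.04, 0, 0, 0], [0, 0, 0.04, 0, 0, 0]])

```text
t: 29.32
eef_pos: [0.5262, -0.2475, 0.0917]
eef_rot: [0.989, -0.15, -0.0, -0.0]
force: [0.6, -0.0, -1.3]
width: 0.0154
grasp_force: 60.4
```

```bash
python3 - <<'E'
from h import *
o=env.get_obs();print(o["t"],o["eef_pos"],o["force"],o["moment"])
E
```

```text
29.3167 [ 0.52620059 -0.24753027  0.09169844] [ 0.5530099  -0.00447637 -1.25851704] [ 0.00366598 -0.00583382 -0.01318629]
```

Running freely in the hole. The last ~16 mm goes down slowly.

>>> apply_moves(commands=[[0, 0, 0.025, 0, 0, 0], [0, 0, 0.02, 0, 0, 0], [0, 0, 0.01, 0, 0, 0], [0, 0, 0.005, 0, 0, 0], [0, 0, 0, 0, 0, 0]])

```text
t: 29.73
eef_pos: [0.5263, -0.2476, 0.0806]
eef_rot: [0.989, -0.15, 0.0, -0.0]
force: [-0.3, -0.5, -0.9]
width: 0.0151
grasp_force: 60.4
```

>>> apply_moves(commands=[[0, 0, 0.0075, 0, 0, 0], [0, 0, 0, 0, 0, 0], [0, 0, 0, 0, 0, 0]])

```text
t: 29.98
eef_pos: [0.5264, -0.2476, 0.0793]
eef_rot: [0.989, -0.15, 0.0, 0.0]
force: [-0.2, 0.8, -0.1]
width: 0.0152
grasp_force: 60.4
```

>>> apply_moves(commands=[[0, 0, 0.01, 0, 0, 0], [0, 0, 0, 0, 0, 0], [0, 0, 0, 0, 0, 0]])

```text
t: 30.23
eef_pos: [0.5262, -0.2475, 0.077]
eef_rot: [0.989, -0.15, -0.0, -0.0]
force: [-0.6, 0.5, -0.6]
width: 0.0155
grasp_force: 60.4
```

>>> apply_moves(commands=[[0, 0, 0.005, 0, 0, 0], [0, 0, 0, 0, 0, 0], [0, 0, 0, 0, 0, 0]])

```text
t: 30.48
eef_pos: [0.5262, -0.2476, 0.0761]
eef_rot: [0.989, -0.15, -0.0, -0.0]
force: [-0.4, -0.3, -0.3]
width: 0.0152
grasp_force: 60.4
```

>>> apply_moves(commands=[[0, 0, 0.005, 0, 0, 0], [0, 0, 0, 0, 0, 0], [0, 0, 0, 0, 0, 0]])

```text
t: 30.73
eef_pos: [0.5264, -0.2476, 0.0752]
eef_rot: [0.989, -0.15, 0.0, 0.0]
force: [-0.2, -0.2, 0.6]
width: 0.015
grasp_force: 60.7
```

>>> apply_moves(commands=[[0, 0, 0.003, 0, 0, 0], [0, 0, 0, 0, 0, 0], [0, 0, 0, 0, 0, 0]])

```text
t: 30.98
eef_pos: [0.5265, -0.2476, 0.0752]
eef_rot: [0.989, -0.15, 0.0, 0.0]
force: [-1.3, 1.0, 5.1]
width: 0.0154
grasp_force: 61.4
```

>>> apply_moves(commands=[[0, 0, 0, 0, 0, 0], [0, 0, 0, 0, 0, 0], [0, 0, 0, 0, 0, 0], [0, 0, 0, 0, 0, 0]], squeeze=20, fingers=0.0)

```text
t: 31.32
eef_pos: [0.5262, -0.2476, 0.0744]
eef_rot: [0.989, -0.15, -0.0, -0.0]
force: [-1.2, 0.1, 0.5]
width: 0.0432
grasp_force: 0.0
```

>>> apply_moves(commands=[[0, 0, -0.03, 0, 0, 0], [0, 0, -0.1, 0, 0, 0], [0, 0, -0.15, 0, 0, 0], [0, 0, -0.2, 0, 0, 0], [0, 0, -0.15, 0, 0, 0]])

```text
t: 31.73
eef_pos: [0.5265, -0.2476, 0.2036]
eef_rot: [0.989, -0.15, 0.001, 0.0]
force: [0.8, 0.5, 1.0]
width: 0.0426
grasp_force: 0.0
```

>>> apply_moves(commands=[[0, 0, 0, 0, 0, 0], [0, 0, 0, 0, 0, 0], [0, 0, 0, 0, 0, 0]])

```text
t: 31.98
eef_pos: [0.5261, -0.2475, 0.2004]
eef_rot: [0.989, -0.15, -0.0, -0.0]
force: [0.2, -0.7, -0.4]
width: 0.043
grasp_force: 0.0
```

```bash
python3 - <<'E'
from h import *
o=env.get_obs();print(o["t"],o["eef_pos"],o["force"],o["width"])
im=env.get_image("wrist");save(im,"fin",(150,80,370,300),2.6)
for n in("key_grip","rest_hole"):
  for d in env.tip_of(n,"wrist")[:1]: print(n,np.round(d["at"],4),round(d["p"],2))
E
```

```text
31.9833 [ 0.52606921 -0.24751108  0.20041072] [ 0.15487275 -0.74567447 -0.42444947] 0.04302693868197231
key_grip [ 0.4764 -0.1487  0.06  ] 0.85
rest_hole [ 0.5276 -0.2479  0.056 ] 0.81
```

View pics/fin.png

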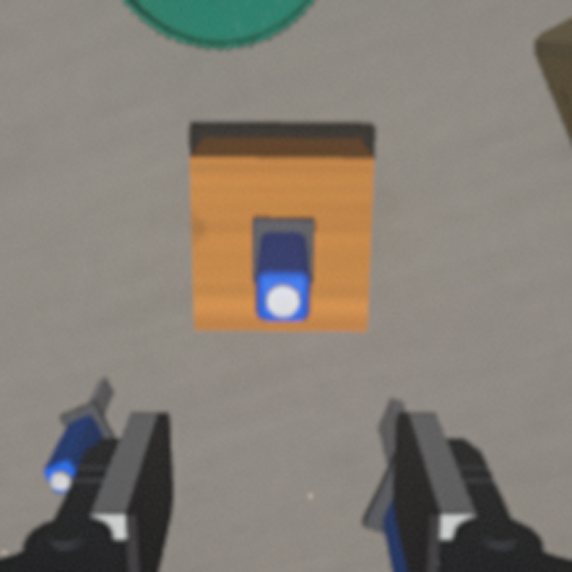

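The key stands upright in the rest at (283,270) with its collar on the top face. The contact force of 5 N came at the original grasp height, so it is fully home, and the gripper is clear. I'm handing the job in.

```bash
python3 -c "
from plant import env
print(env.finish_job())"
```

```text
the job is handed in; nothing more can be done
None
```

The wheel was worked to the left until the pointer stood level with the red rider (within about 0.1 mm by camera); the key is back in its rest, fully home, the other things were left alone, and the job was handed in at about 32 s (no verdict was returned).

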